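# Load a granule cassette under the hold-down spring of a dosing dock

### The arm

A 6-joint arm with a two-finger parallel gripper is mounted at the origin on the work surface. World frame = base frame: x ahead of the robot, y to its left, z up, the work surface at z = 0. Lengths are in mm, angles in rad, forces in N, time in s.
With the tool pointing down it reaches from about 275 to 825 mm from the base axis. Payload 5.2 kg.
Tool frame: the origin (TCP) lies at the very end of the fingers, on their centre line; the grasp point (between the pads) lies 19 mm behind it; z points along the fingers, y is the direction in which the jaws open and shut (so a half turn about z gives the same grasp; the last joint's range is limited). The gripper opens to 93 mm and grips with 3 to 60 N. Pads are 15 mm wide; open, the fingers measure 128 mm over their backs; the gripper's body (75 mm by 188 mm) begins 65 mm behind the grasp point.
Start: joints at [0.955, 0.259, 1.535, -0, 1.348, -0.203], TCP at [220.626, 503.815, 218.653] pointing down, gripper open.
Joint ranges: [-3.14, 3.14], [-0.91, 2.08], [0.19, 2.58], [-1.22, 4.36], [0.22, 2.71], [-3.12, 3.12]. Speed limits (rad/s): [2.57, 2.57, 3.14, 3.14, 3.14, 3.14].

### API

Orientations are given as [roll, pitch, yaw] about the fixed x, y, z axes, in that order (R = Rz(yaw) Ry(pitch) Rx(roll)).
In Python, from bench import robot gives the robot as it stands. The module is installed in compiled form; this text tells all that it offers. Calls block until the motion is done:
- robot.move_ptp(position, orientation): joint-space move of the TCP to a pose.
- robot.move_linear(position, ori=None, speed=150, f_stop=None): straight line of the TCP; ori=None keeps the orientation; speed is the mean speed in mm/s. With f_stop (N) it stops when the force on the tool has changed by that much, and returns True; else False.
- robot.move_j(angles): joint-space move.
- robot.move_gripper(opening): opening from 0.0 (shut) to 1.0 (fully open); the grip force is fixed at half the most; returns when the fingers have stopped.
- robot.sleep(seconds).
- robot.inverse_kinematics(position, orientation): joint angles nearest the present ones, or None.
- robot.get_image(name): name is "side" or "top"; returns a dict with "img" (480x640x3 uint8, blue, green, red), "fovy" (degrees; the focal length in pixels is half the picture's height over the tangent of half this angle, whatever the lens; pixels are square), "cx", "cy" (the principal point, pixels), "eye" and "orientation" of the camera in the world. Camera axes: x right, y down, z forward; pixel columns grow to the right and rows downward; lengths in mm; the calibration is good to about 2 mm. A picture is of the moment at which its call begins. There is no depth.
A pose or a line that the arm cannot do raises robot.MotionError and nothing moves.
- robot.hand_in(): hands the job in, once; it reports no verdict.
Readings, each from a call of its own:
- robot.current_t(): time.
- robot.current_qpos(): joint angles.
- robot.current_joint_vel(): joint speeds.
- robot.current_joint_efforts(): joint torques, N m.
- robot.current_tcp_pos(): TCP position.
- robot.current_eef_rot(): TCP orientation.
- robot.current_contact_force(): force on the tool from outside, world axes, zero at the start.
- robot.current_ft_torque(): the same for the moment, N m.
- robot.current_gripper_width(): opening from 0.0 (shut) to 1.0 (fully open).
Only numpy, scipy, OpenCV 4.12 (cv2) and the standard library are available. Lean on these libraries where they do the work, as an engineer would, in place of code of your own. Each camera call takes 0.05 s, during which the arm holds its last target.

### The job

Load the white granule cassette into the dosing dock: with a fingertip, press its rear thumb pad down firmly against the sprung bed, and while it is held down push it along the channel, under the cross bar and the leaf spring, until it is fully home against the dosing head. Then let go so that it stays held there; do not ram it against the bar, lift it or tip it out of its channel, and leave the things standing around the dock alone.

Things in the scene. Friction and masses are not known exactly. Their poses are not given: they have to be found in the camera images.
- dock: Fixed metal dock, 340 x 99 mm, its place and yaw vary. Origin: on the counter, on the channel's centre line, at the near face of the cross bar; +x is the loading direction, z up. A channel 63 mm wide runs from x = -182 mm (low sill, 30 mm high) to +80 mm, between walls 40 mm high. A dark steel cross bar spans it from x = 0 to 16 mm.
- stop (a point): Middle of the face of the grey dosing head (58 mm high, dock x = 80 to 150 mm) that ends the channel: dock x = 80 mm, 30 mm above the counter. Fully home, the cassette's nose rests on this face.
- bar_under (a point): Middle of the cross bar's underside, dock x = 8 mm, 50 mm above the counter (the bar's top is at 64 mm).
- cassette: White plastic box, 140 (x) x 60 x 30 mm, about 0.25 kg, loose in the channel on the sprung bed, x along dock x, nose 10 to 35 mm before the bar. Origin: centre of underside, 26 mm above the counter at the start, so its top is at 56 mm, 6 mm too high for the bar. A cross rib, 10 mm high, full width, stands on top at x = -30 to -22 mm; the flat top behind it is the thumb pad.
- thumb_pad (a point): Middle of the thumb pad's top (cassette x = -47 mm; 56 mm above the counter at the start), 17 mm behind the rib's face and 23 mm from the rear end. A fingertip pressing here pushes forward against the rib. Fully home, the rib stays 12 mm short of the bar and the pad is clear of it.
- nose (a point): Middle of the cassette's leading face (cassette x = +70 mm). Fully home it is at dock x = 80 mm.
- bed (a joint): How far (m) the level spring bed under the cassette is pressed down: 0 up (start), 0.012 bottomed. It runs the channel's whole length. It takes about 7 N to start and 17 N to bottom; 0.006 just clears the bar, 0.008 to 0.011 is comfortable. It springs up when let go. Pushing the pressed cassette along takes about 3 to 10 N.
- leaf (a joint): Angle (rad) of the steel leaf spring, 34 mm wide, on the bar's far side, sloping down along +x to a tip at dock x = 64 mm, 40 mm above the counter: 0 hanging free, 0.08 to 0.25 with the cassette under it. It presses and drags with about 5 N. Let go at home, the cassette is lifted by the bed against bar and spring and stays held.
- jar: Bystander: small amber jar with white cap, 52 mm diameter, 75 mm high, beside the dock. Origin at its underside.
- pan: Bystander: small brass bowl, 90 mm diameter, 32 mm high, beside the dock. Origin at its underside.
- weight: Bystander: brass balance weight with a knob, 34 mm diameter, 44 mm high, beside the dock. Origin at its underside.
- spoon: Bystander: steel spoon 150 mm long lying along its x beside the dock. Origin near its middle, at its underside.
Not all that is in view belongs to the job. There is more than one size of the cassette; the one meant has the size given above.

How it is judged (in metres and radians):
On the way, in this order (a step that is already met when the one before it is completed fails the run):
1. the cassette is pressed down on its spring bed by the fingers, before it is home (value of joint bed above 0.005 m and contact force between the fingers and cassette above 3 N and value of joint leaf below 0.01 rad), for 0.1 s.
2. pushed by the fingers, its nose passes under the bar and lifts the leaf spring (value of joint leaf above 0.02 rad and contact force between the fingers and cassette above 3 N), for 0.1 s.
At the end, for the whole second after the job is handed in: The cassette's nose is within 5 mm of the dosing head, the cassette lies level (within 0.06 rad) and low under the bar (underside less than 22.5 mm above the counter), the leaf spring is lifted and bearing on it (over 0.02 rad), and it is at rest (x of nose in the frame of dock above 0.075 m and z of cassette in the frame of dock below 0.0225 m and angle between cassette's own z axis and vertical below 0.06 rad and value of joint leaf above 0.02 rad and linear speed of cassette below 0.01 m/s); the robot touches nothing.
It fails at once if the cassette was lifted more than 14 mm above where it lay (z of cassette in the frame of dock above 0.04 m).
It fails at once if the cassette was rammed against the cross bar (pushed with over 50 N while its nose is at the bar) (contact force between the fingers and cassette above 50 N and x of nose in the frame of dock between -0.006 and 0.006 m).
It fails at once if the cassette was tipped (angle between cassette's own z axis and vertical above 0.3 rad).
It fails at once if the jar, brass bowl, brass weight or spoon was moved by more than 3 cm (distance of any of jar, pan, weight, spoon from where it was at the start of the episode above 0.03 m).
It also fails if it takes over 40 s, if anything falls off the work surface, if the arm or the gripper's body presses on something with over 40 N, if the wrist force passes 120 N, or if a joint passes its speed limit or range.

## Working session

There is one attempt and no reset: what is moved stays moved. The work goes in short steps, each a Python script; the robot and the scene stay as the last script left them, time stands still between calls to the robot, and variables do not carry over. Pictures are saved under pics/ and viewed, and the job is handed in when it is done.

```bash
mkdir -p pics
python3 - <<'E'
from bench import robot
import cv2
for n in("side","top"):
    d=robot.get_image(n); cv2.imwrite(f"pics/{n}0.png",d["img"])
    print(n,{k:v for k,v in d.items() if k!="img"})
print(robot.current_t(),robot.current_eef_rot(),robot.current_contact_force())
E
```

```text
side {'fovy': 56.64619435740344, 'cx': 320.6424302182479, 'cy': 243.70272727933423, 'eye': array([ 224.25000431, -407.58713707,  548.23728866]), 'orientation': array([-2.28002691,  0.01110033, -0.62365013])}
top {'fovy': 55.59960490653012, 'cx': 308.9102728610516, 'cy': 249.59371238147466, 'eye': array([445.05161784,  34.88532372, 843.90385581]), 'orientation': array([-2.99574625, -0.0108004 , -1.56315133])}
0.1 [-3.13994989e+00 -3.38960643e-04  2.72876191e+00] [0.97065707 0.28269794 0.27839856]
```

View pics/top0.png

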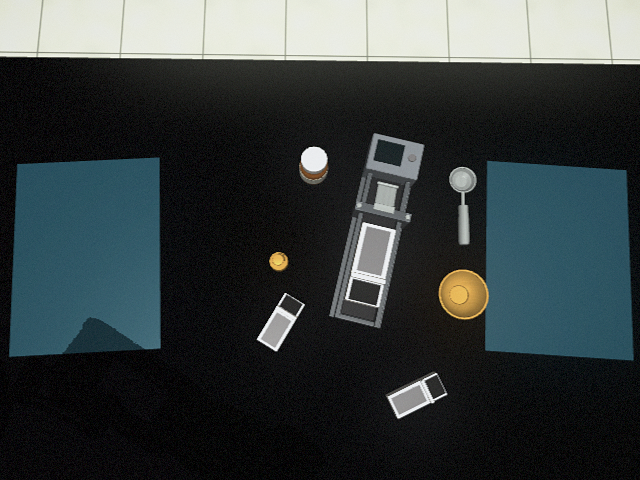

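View pics/side0.png

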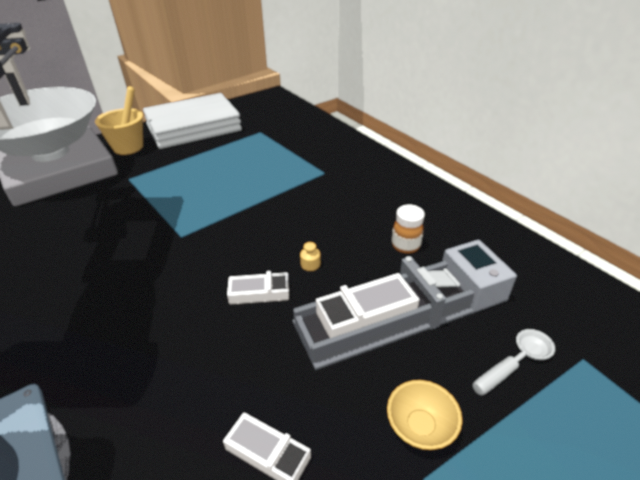

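Run:
```python
import cv2,numpy as np
a=cv2.imread("pics/top0.png")[125:335,310:450]
b=cv2.imread("pics/side0.png")[235:365,285:520]
a=cv2.resize(a,None,fx=2.8,fy=2.8,interpolation=cv2.INTER_CUBIC)
cv2.imwrite("pics/topz.png",cv2.convertScaleAbs(a,alpha=1.3))
cv2.imwrite("pics/sidez.png",cv2.resize(b,None,fx=3.4,fy=3.4,interpolation=cv2.INTER_CUBIC))
```

```text
(no output)
```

View pics/topz.png

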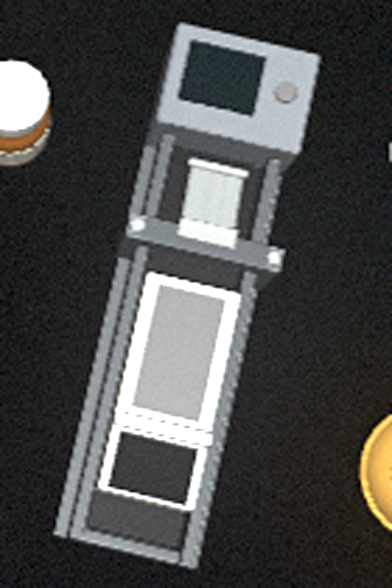

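View pics/sidez.png

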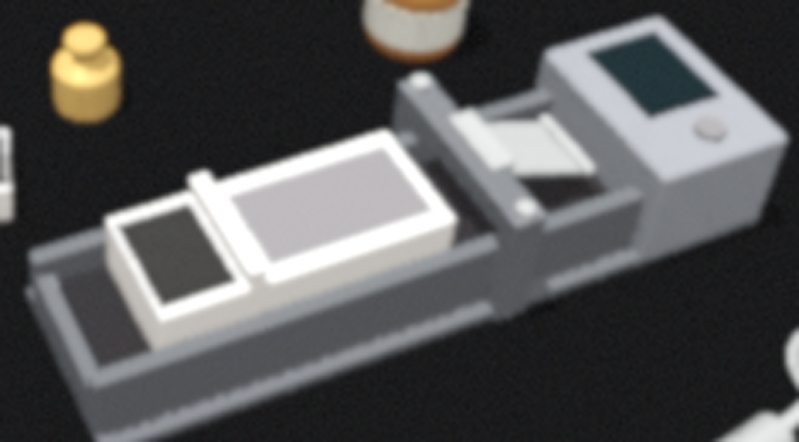

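```bash
cat > h.py <<'E'
import numpy as np,cv2
from scipy.spatial.transform import Rotation as R
def ray(d,uv):
    f=240/np.tan(np.radians(d["fovy"])/2)
    uv=np.atleast_2d(uv).astype(float)
    v=np.c_[(uv[:,0]-d["cx"])/f,(uv[:,1]-d["cy"])/f,np.ones(len(uv))]
    return R.from_euler('xyz',d["orientation"]).apply(v)
def onz(d,uv,z):
    v=ray(d,uv);e=np.array(d["eye"]);return (e+v*((z-e[2])/v[:,2])[:,None])
def quad(img,x0,x1,y0,y1,lo=165):
    m=np.zeros(img.shape[:2],np.uint8)
    r=img[y0:y1,x0:x1].astype(int)
    m[y0:y1,x0:x1]=(r.min(2)>lo)*255
    m=cv2.morphologyEx(m,cv2.MORPH_CLOSE,np.ones((3,3),np.uint8))
    c,_=cv2.findContours(m,cv2.RETR_EXTERNAL,cv2.CHAIN_APPROX_NONE)
    c=max(c,key=cv2.contourArea); return c,m
E
python3 - <<'E'
from h import *
from bench import robot
d=robot.get_image("top");im=d["img"]
c,m=quad(im,335,402,220,312)
p=c[:,0,:]
w=onz(d,p,56)[:,:2].astype(np.float32)
r=cv2.minAreaRect(w);print("rect",r,cv2.contourArea(c));print(cv2.boxPoints(r))
print("img box",cv2.boxPoints(cv2.minAreaRect(c)))
# dark pad patch: holes
g=im.max(2)
mm=cv2.bitwise_not(m); cs,h=cv2.findContours(m,cv2.RETR_CCOMP,cv2.CHAIN_APPROX_NONE)
for k in range(len(cs)):
    if h[0][k][3]>=0 and cv2.contourArea(cs[k])>40:
        q=onz(d,cs[k][:,0,:],56)[:,:2].astype(np.float32)
        print("hole",cs[k][:,0].mean(0),cv2.minAreaRect(q))
# wall tops hand-picked from zoom: (zoom px)/2.8+offset, z=40
Z=lambda x,y:(x/2.8+310,y/2.8+125)
L=onz(d,[Z(55,535),Z(119,258)],40);Rr=onz(d,[Z(200,568),Z(256,290)],40)
for q in(L,Rr):
    t=q[1]-q[0];print("wall",q[:,:2].round(1),np.arctan2(t[1],t[0]))
print("bar near top edge",onz(d,[Z(129,240),Z(275,270)],64)[:,:2])
print("head front top edge",onz(d,[Z(160,122),Z(297,157)],58)[:,:2])
# side check
s=robot.get_image("side")
Zs=lambda x,y:(x/3.4+285,y/3.4+235)
print("side top corners",onz(s,[Zs(105,218),Zs(160,320),Zs(455,220),Zs(385,133)],56)[:,:2])
E
```

```text
rect ((536.6814575195312, -80.99070739746094), (62.08127212524414, 139.74154663085938), 76.87081909179688) 2650.5
[[ 461.58627   -95.349   ]
 [ 597.67505  -127.09091 ]
 [ 611.7766    -66.632416]
 [ 475.68787   -34.890503]]
img box [[344.5221  299.09076]
 [362.23505 221.59659]
 [397.2079  229.5904 ]
 [379.49493 307.08456]]
hole [364.42708333 291.63541667] ((488.2796630859375, -68.97328186035156), (53.024574279785156, 39.47655487060547), 77.05249786376953)
hole [373.49242424 250.52272727] ((560.4972534179688, -85.91815948486328), (45.73003387451172, 82.74812316894531), 76.86226654052734)
wall [[446.1 -10. ]
 [623.2 -51.2]] -0.22813375421711612
wall [[ 426.4 -100.4]
 [ 603.  -139.3]] -0.21642744952722168
bar near top edge [[ 629.43860566  -54.94190539]
 [ 611.15511959 -146.25310737]]
head front top edge [[ 708.47906314  -76.09914832]
 [ 686.24820988 -163.51699683]]
side top corners [[ 475.4465326   -36.98584869]
 [ 461.30960591  -95.83532166]
 [ 597.21727419 -127.91458358]
 [ 609.88790922  -70.54698089]]
```

Run:
```python
from h import *
from bench import robot
psi=-0.226;e=np.array([np.cos(psi),np.sin(psi)])
p=np.array([536.7,-81.])-43*e
ori=[np.pi,0,psi+np.pi]
print(robot.inverse_kinematics([*p,150],ori))
robot.move_gripper(0.0)
robot.move_ptp([*p,150],ori)
robot.move_linear([*p,75],speed=100)
robot.sleep(0.3)
f0=robot.current_contact_force();print("f0",f0,robot.current_gripper_width())
print(robot.move_linear([*p,48],speed=12,f_stop=4))
print(robot.current_tcp_pos(),robot.current_contact_force()-f0,robot.current_t())
d=robot.get_image("side");cv2.imwrite("pics/s1.png",cv2.resize(d["img"][200:380,260:530],None,fx=2.9,fy=2.9))
d=robot.get_image("top");cv2.imwrite("pics/t1.png",d["img"])
```

```text
[-0.36673739  0.22859056  1.75319659  0.          1.1598055  -1.71153372]
f0 [-0.56024491  0.50159665  0.21050605] 0.004260357695369329
True
[494.82557883 -71.38033996  56.10243336] [-0.66465194 -0.05775713  7.90487715] 6.6083
```

View pics/s1.png

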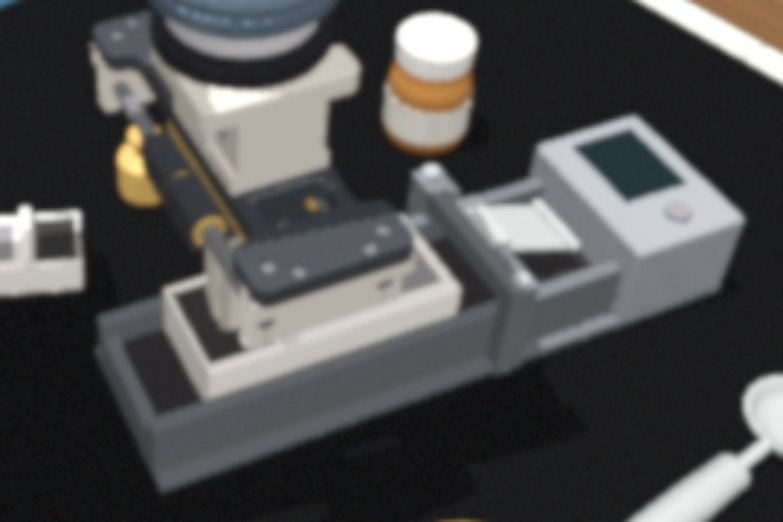

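Run:
```python
from h import *
from bench import robot
p=np.array(robot.current_tcp_pos())
for z in(50,47.5,46.5):
    r=robot.move_linear([*p[:2],z],speed=12,f_stop=20);robot.sleep(0.1)
    print(z,r,np.round(robot.current_tcp_pos(),2),np.round(robot.current_contact_force(),2))
d=robot.get_image("side");cv2.imwrite("pics/s2.png",cv2.resize(d["img"][200:380,260:530],None,fx=2.9,fy=2.9))
print(robot.current_t())
```

```text
50 False [494.85 -71.4   51.16] [-2.59  1.56 12.54]
47.5 False [495.14 -71.51  48.92] [-3.82  1.15 14.38]
46.5 False [495.26 -71.53  48.06] [-4.02  1.16 14.48]
8.275
```

View pics/s2.png

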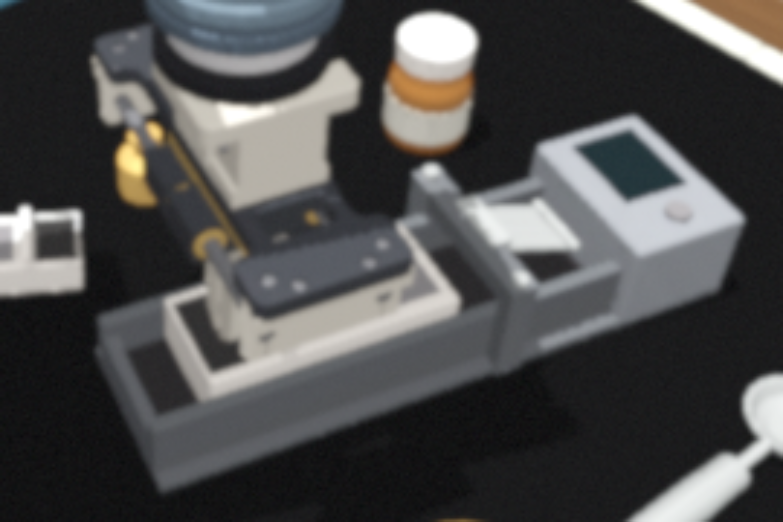

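Run:
```python
from h import *
from bench import robot
psi=-0.226;e=np.array([np.cos(psi),np.sin(psi)])
b=np.array([536.7,-81.])
z=45.2
def log(r,tag):
    q=np.array(robot.current_tcp_pos());f=np.array(robot.current_contact_force())
    print(tag,r,"x_c %.1f lat %.1f z %.2f"%((q[:2]-b)@e,(q[:2]-b)@[-e[1],e[0]],q[2]),"fx %.1f fy %.1f fz %.1f"%(f[:2]@e,f[:2]@[-e[1],e[0]],f[2]),"t %.2f"%robot.current_t());return r
p=b-43*e
log(robot.move_linear([*p,z],speed=12,f_stop=20),"press")
for s in(-37,-32,-26,-20,-14,-8):
    p=b+s*e
    if log(robot.move_linear([*p,z],speed=25,f_stop=20),s):break
d=robot.get_image("side");cv2.imwrite("pics/s3.png",cv2.resize(d["img"][200:380,260:530],None,fx=2.9,fy=2.9))
```

```text
press False x_c -42.4 lat -0.1 z 46.84 fx -3.5 fy -0.1 fz 15.7 t 8.53
-37 False x_c -35.9 lat -0.2 z 47.03 fx -3.5 fy -0.0 fz 15.7 t 8.93
-32 False x_c -30.9 lat -0.2 z 47.05 fx -4.5 fy 0.0 fz 15.1 t 9.28
-26 False x_c -24.8 lat -0.2 z 47.09 fx -2.9 fy -0.4 fz 15.0 t 9.67
-20 False x_c -18.8 lat -0.2 z 47.13 fx -3.4 fy -0.3 fz 14.5 t 10.06
-14 False x_c -12.8 lat -0.2 z 47.18 fx -3.5 fy 0.9 fz 15.2 t 10.45
-8 False x_c -6.8 lat -0.2 z 47.20 fx -2.3 fy 0.2 fz 15.2 t 10.84
```

View pics/s3.png

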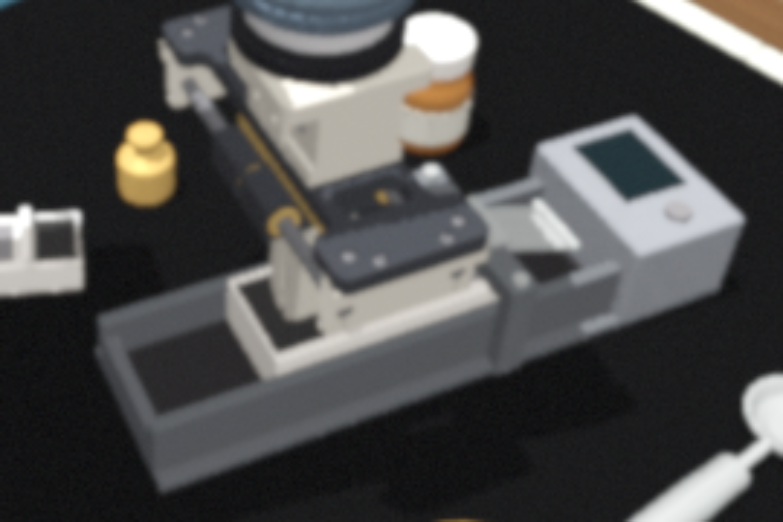

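Run:
```python
from h import *
from bench import robot
psi=-0.226;e=np.array([np.cos(psi),np.sin(psi)])
b=np.array([536.7,-81.])
z=45.
def log(r,tag):
    q=np.array(robot.current_tcp_pos());f=np.array(robot.current_contact_force())
    print(tag,r,"x_c %.1f lat %.1f z %.2f"%((q[:2]-b)@e,(q[:2]-b)@[-e[1],e[0]],q[2]),"fx %.1f fy %.1f fz %.1f"%(f[:2]@e,f[:2]@[-e[1],e[0]],f[2]),"t %.2f"%robot.current_t());return r
for s in range(-2,66,6):
    if log(robot.move_linear([*(b+s*e),z],speed=25,f_stop=18),s):break
d=robot.get_image("side");cv2.imwrite("pics/s4.png",cv2.resize(d["img"][200:380,260:530],None,fx=2.9,fy=2.9))
d=robot.get_image("top");cv2.imwrite("pics/t4.png",d["img"])
```

```text
-2 False x_c -0.8 lat -0.2 z 47.08 fx -2.9 fy -0.5 fz 15.3 t 11.28
4 False x_c 5.3 lat -0.2 z 47.13 fx -2.7 fy -0.3 fz 16.3 t 11.68
10 False x_c 11.3 lat -0.2 z 47.14 fx -2.7 fy -0.3 fz 15.5 t 12.07
16 False x_c 17.3 lat -0.1 z 47.19 fx -3.5 fy 0.0 fz 15.1 t 12.46
22 False x_c 22.0 lat -0.1 z 46.53 fx -4.0 fy 0.6 fz 13.4 t 12.85
28 False x_c 27.2 lat -0.0 z 46.11 fx -6.4 fy -0.2 fz 12.2 t 13.24
34 False x_c 32.1 lat 0.1 z 45.49 fx -7.2 fy 0.6 fz 10.9 t 13.63
40 False x_c 38.4 lat 0.2 z 45.64 fx -6.5 fy 0.4 fz 10.2 t 14.03
46 False x_c 44.9 lat 0.1 z 45.82 fx -6.5 fy -0.1 fz 11.3 t 14.42
52 False x_c 51.4 lat 0.1 z 46.00 fx -4.8 fy -0.2 fz 11.1 t 14.81
58 False x_c 57.4 lat 0.0 z 46.02 fx -5.4 fy -0.3 fz 9.3 t 15.20
64 False x_c 58.8 lat 0.3 z 44.86 fx -13.4 fy -0.0 fz 13.3 t 15.59
```

View pics/s4.png

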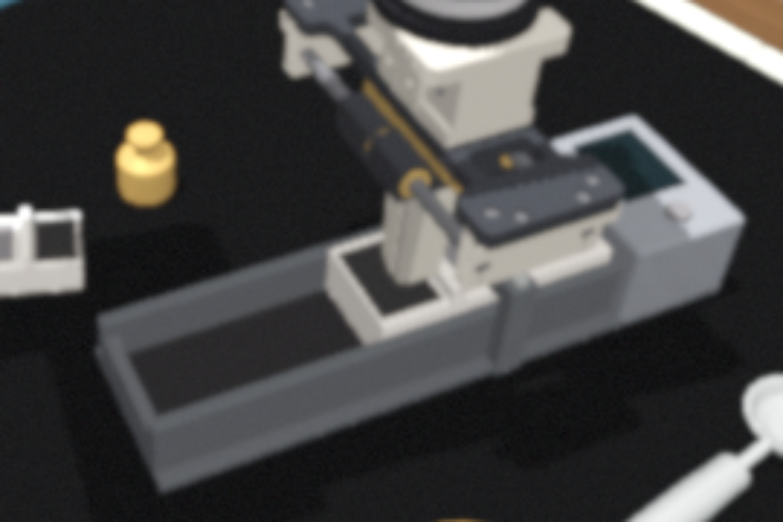

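Run:
```python
from h import *
from bench import robot
psi=-0.226;e=np.array([np.cos(psi),np.sin(psi)])
b=np.array([536.7,-81.])
def log(tag):
    q=np.array(robot.current_tcp_pos());f=np.array(robot.current_contact_force())
    print(tag,"x_c %.1f z %.2f"%((q[:2]-b)@e,q[2]),"fx %.1f fz %.1f"%(f[:2]@e,f[2]),"t %.2f"%robot.current_t())
robot.move_linear([*(b+60.5*e),46],speed=20);log("relax")
robot.move_linear([*(b+60*e),53],speed=20);log("up")
robot.move_linear([*(b+55*e),58],speed=30);log("back")
robot.move_linear([*(b+52*e),150],speed=120);log("up")
robot.move_linear([380,40,260],speed=250);log("away")
robot.sleep(.3)
d=robot.get_image("side");cv2.imwrite("pics/s5.png",cv2.resize(d["img"][200:380,260:530],None,fx=2.9,fy=2.9))
d=robot.get_image("top");cv2.imwrite("pics/t5.png",d["img"])
```

```text
relax x_c 58.8 z 46.54 fx -6.7 fz 9.3 t 16.02
up x_c 58.8 z 52.57 fx -5.5 fz 1.9 t 16.52
back x_c 55.8 z 58.51 fx -0.1 fz 0.7 t 16.91
up x_c 51.4 z 149.21 fx -0.5 fz -0.7 t 17.82
away x_c -179.3 z 259.46 fx -0.8 fz 0.5 t 19.05
```

View pics/s5.png

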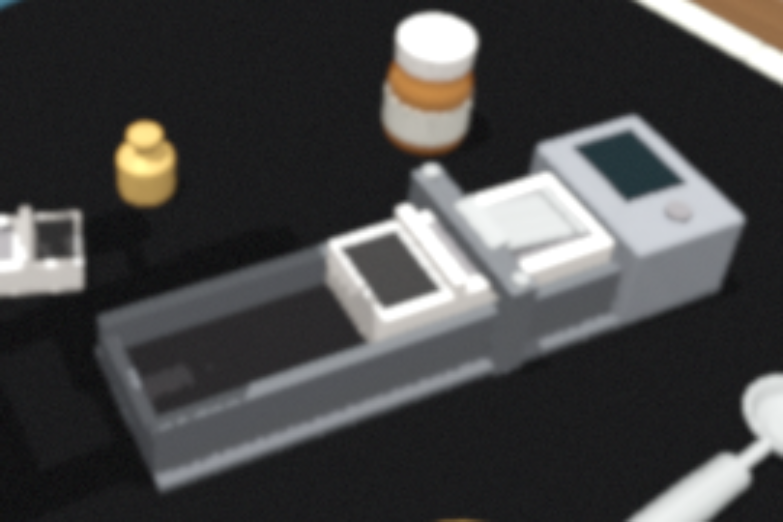

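View pics/t5.png

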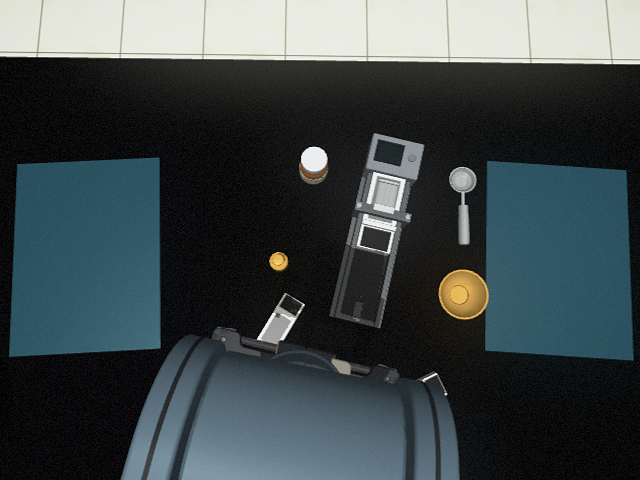

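Run:
```python
from h import *
from bench import robot
psi=-0.226;e=np.array([np.cos(psi),np.sin(psi)])
d=robot.get_image("top");im=d["img"]
m=np.zeros((480,640),np.uint8);m[205:258,350:400]=(im[205:258,350:400].min(2)>165)*255
m=cv2.morphologyEx(m,cv2.MORPH_CLOSE,np.ones((3,3),np.uint8))
cs,h=cv2.findContours(m,cv2.RETR_CCOMP,cv2.CHAIN_APPROX_NONE)
for k in range(len(cs)):
    if h[0][k][3]>=0 and cv2.contourArea(cs[k])>100:
        r=cv2.minAreaRect(onz(d,cs[k][:,0,:],50)[:,:2].astype(np.float32))
        c=np.array(r[0]);print(r,"moved",(c-[488.28,-68.97])@e)
        print("nose dock x (head face est 80):",80+(c-[488.28,-68.97]+np.array([604.9,-96.9])-[697.4,-119.8])@e)
s=robot.get_image("side")
Zs=lambda x,y:(x/2.9+260,y/2.9+200)
q=onz(s,[Zs(328,245),Zs(372,338)],50)[:,:2];print(q, (q.mean(0)-[536.7,-81])@e+70-0)
```

```text
[[ 567.54643395  -60.15755981]
 [ 543.09098727 -121.70360887]] 90.37050206860467
```

Run:
```python
from h import *
from bench import robot
psi=-0.226;e=np.array([np.cos(psi),np.sin(psi)])
d=robot.get_image("top");im=d["img"]
g=im[205:262,345:405]
cv2.imwrite("pics/z6.png",cv2.resize(g,None,fx=9,fy=9,interpolation=cv2.INTER_CUBIC))
for lo in(110,130,150):
  m=np.zeros((480,640),np.uint8);m[205:262,345:405]=(g.min(2)>lo)*255
  m=cv2.morphologyEx(m,cv2.MORPH_CLOSE,np.ones((3,3),np.uint8))
  cs,h=cv2.findContours(m,cv2.RETR_CCOMP,cv2.CHAIN_APPROX_NONE)
  for k in range(len(cs)):
    if h[0][k][3]>=0 and cv2.contourArea(cs[k])>100:
        r=cv2.minAreaRect(onz(d,cs[k][:,0,:],50)[:,:2].astype(np.float32))
        c=np.array(r[0]);print(lo,r,"moved",(c-[488.28,-68.97])@e)
```

```text
110 ((582.6314697265625, -90.10772705078125), (51.7234001159668, 38.857669830322266), 77.03870391845703) moved 96.68872424284324
130 ((582.8715209960938, -90.19010925292969), (51.77379608154297, 38.9773063659668), 76.29228210449219) moved 96.94113142172745
```

View pics/z6.png

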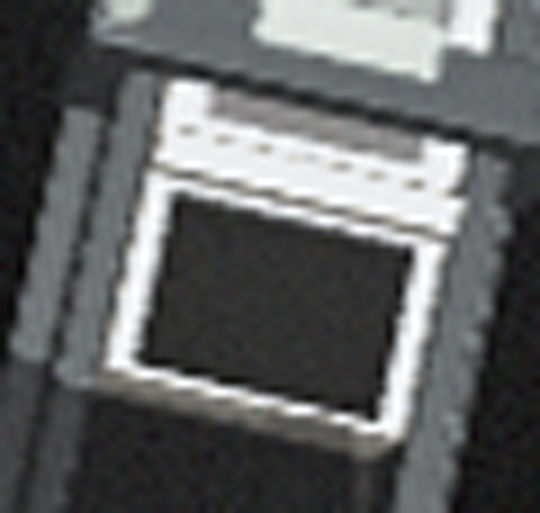

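Moved about 96 mm against the predicted 95.5 mm, and the nose is at the dosing head under the leaf. Handing in.

```bash
python3 -c "
from bench import robot
print(robot.current_contact_force(),robot.current_t());robot.hand_in()"
```

```text
[ 0.18746202 -0.10133167 -0.10566231] 19.6
the job is handed in; nothing more can be done
```

The cassette is loaded and held in the dock, and I handed the job in at about 19.6 s of robot time. No verdict was reported.

**What I did:** I shut the gripper and touched the thumb pad at z = 56.1 mm. I pressed it down about 9 mm with about 15 N, then pushed it slowly under the bar and the leaf spring. The forward push was 3 to 7 N until it rose to about 13 N against the dosing head. I then eased off and lifted clear of the cassette.

**Checks that agreed:**
- **Travel:** in the top view the pad moved about 96.8 mm, against the 95.5 mm I had predicted. One rear corner in the side view gives about 95 mm. The finger stopped at 58.8 mm, where I expected about 58.
- **Seating:** the last pictures show the cassette level, with its nose against the head and the leaf spring lying on it.
- **Bystanders:** the jar, bowl, weight and spoon sit where they were in the first picture.
- **Contact:** the tool force was about 0 N at hand-in.

**Checks that failed or disagreed:**
- **Side view:** averaging both rear corners gave a travel of only about 90 mm. I put that down to picking the second corner by hand on the bottom edge instead of the top, and did not repeat it.
- **Mask threshold:** my first colour threshold for the end position found nothing, so I lowered it.
- **Bed and leaf:** I had no direct reading of either joint; both are judged from tool height, force and pictures.

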